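# Close a steam cleaner's boiler with its ratchet safety cap

## Task

The steam cleaner's boiler has been filled: put its safety cap on. Set the cap on the filler neck, press only lightly while you feel for the two notches until the lugs drop in, then press it gently down on its gasket and turn it clockwise until the plug is home against its stop and the ratchet has clicked at least twice and no more than four times. It must not click before the lugs are down in the neck; leave the cap on, let go of it, and do not knock the other things about.

Things in the scene. Friction and masses are not known exactly. Their poses are not given: they have to be found in the camera images.
- grip_mid (a point): Middle of the round ribbed grip of the black safety cap, which stands loose and upright on the counter on its plug, this point 38.5 mm up. The grip is 54 mm across between flat pads and 23 mm high (11.5 mm either way of this point); z is the cap's axis, up. The cap weighs about 130 g.
- grip_rib (a point): Top of the cap, 16.5 mm above grip_mid: a straight rib 44 x 8 mm, 5 mm high, lies along this point's x axis. The grip drives the plug by a ratchet of 18 teeth: anticlockwise (from above) firmly, clockwise up to about 0.4 N m; then it clicks over a tooth (20 degrees) and the torque falls by half or more, again at each tooth.
- plug_lugs (a point): On the cap's axis at the underside of the plug's two opposite lugs, 27 mm below grip_mid. As supplied the lugs lie along this x axis, in line with the rib on top (within 3 degrees) until the ratchet clicks: 36 mm over their ends, 9 mm wide, 5 mm high. The shaft is 26 mm across, its tapered foot 11.5 mm below this point. Above it a seal disc 50 mm across has its underside 16.5 mm below grip_mid.
- filler_mouth (a point): Middle of the rim of the steel filler neck on the steam cleaner, 178 mm above the counter; z up, x to the machine's rear. The neck is 50 mm across and stands 28 mm proud of the flat deck. Its flange leaves a round hole 30 mm across with two opposite notches, 40 mm over their ends. The line of the notches lies anywhere within 65 degrees either way of this x axis: look or feel for it.
- filler_flange (a point): Underside of the flange, on the neck's axis. The flange is 4 mm thick, its top level with the rim. With the lugs resting on top of it grip_mid is 27 mm above filler_mouth. The notches pass the lugs if turned within about 8 degrees. Below the flange the lugs turn clockwise (from above), 65 degrees from mid-notch to a fixed stop; the other way they are stopped after 10 degrees.
- filler_gasket (a point): Top of the sprung rubber gasket ring, 3 mm above the rim. The seal disc meets it once the lugs have dropped (grip_mid 19.5 mm above filler_mouth): 2 N at first, 6.6 N pressed level with the rim (grip_mid 16.5 mm above), then solid. It must be pressed half-way or more, 4.5 N, while the lugs are turned under the flange; the flange then holds the cap down, lifted 1.5 mm off the rim.
- steamer: The white and grey steam cleaner, 320 x 265 x 261 mm, it does not move; origin on the counter below its middle, x to its rear (carrying handle), z up. The filler neck stands 60 mm to -x of the middle on the flat deck, 150 mm above the counter. A housing 200 mm high begins 115 mm behind the neck's axis, the handle 175 mm behind it.
- mug: blue mug, 84 mm across, 95 mm high; leave alone; origin under its middle
- beaker: clear measuring beaker, 76 mm across, 100 mm high; leave alone; origin under its middle
- squeeze: white squeeze bottle, 58 mm across, 150 mm high; leave alone; origin under its middle
- brush: round brush nozzle of the steam cleaner, 50 mm across, 64 mm high; leave alone; origin under its middle
- jet: tapered jet nozzle, 32 mm across, 62 mm high; leave alone; origin under its middle
Things that resemble listed ones, but are neither listed nor needed, are in the scene too. Leave any orange or pink look-alike of the part that bears grip_mid alone.

How it is judged:
On the way, in this order (a step that is already met when the one before it is completed fails the run):
1. the plug's lugs have dropped through the notches: the plug is in the neck, its ratchet not yet clicked (z of plug_c2 in the frame of filler_mouth below -0.003 m and horizontal distance between plug_c2 and filler_mouth below 0.004 m and angle between grip_mid's own z axis and vertical below 0.07 rad and x of plug_c0 in the frame of grip_mid above 0.0142 m), for 0.1 s.
2. the plug is turned clockwise below the flange, home against its stop (z of plug_c2 in the frame of filler_mouth below -0.0055 m and horizontal distance between plug_c2 and filler_mouth below 0.004 m and angle between grip_mid's own z axis and vertical below 0.07 rad and (distance between plug_c0 and neck_c22 below 0.01 m or distance between plug_c0 and neck_c23 below 0.01 m)), for 0.1 s.
At the end, for the whole second after the job is handed in: The cap sits upright in the filler neck, at rest and let go, its plug against the clockwise stop (within about 5 degrees) and below the flange, and its ratchet has slipped by two, three or four teeth (clicks) (all of step 2 and x of plug_c0 in the frame of grip_mid between -0.0005 and 0.013 m and linear speed of plug below 0.02 m/s and contact force between the fingers and plug below 0.1 N); the robot touches nothing.
It fails at once if the ratchet clicked before the lugs were down in the neck (x of plug_c0 in the frame of grip_mid below 0.01415 m and not (z of plug_c2 in the frame of filler_mouth below -0.003 m)).
It fails at once if the ratchet clicked five times or more (x of plug_c0 in the frame of grip_mid below -0.0005 m).
It fails at once if the cap was pressed on the neck with more than 30 N before its lugs dropped in (contact force between plug and neck above 30 N and not (z of plug_c2 in the frame of filler_mouth below -0.003 m)).
It fails at once if another thing on the counter was moved by more than 30 mm (distance of any of mug, beaker, squeeze, brush, jet from where it was at the start of the episode above 0.03 m).
It also fails if it takes over 72 s, if anything falls off the work surface, if the arm or the gripper's body presses on something with over 40 N, if the wrist force passes 120 N, or if a joint passes its speed limit or range.

## Robot

A 6-joint arm with a two-finger parallel gripper is mounted at the origin on the work surface. World frame = base frame: x ahead of the robot, y to its left, z up, the work surface at z = 0. Lengths are in m, angles in rad, forces in N, time in s.
With the tool pointing down it reaches from about 0.425 to 0.925 m from the base axis. Payload 12.5 kg.
Tool frame: the origin (TCP) lies on the centre line of the jaws, within the pads' length; the fingertips stand 8 mm ahead of it and the grasp point (between the pads) lies 11 mm behind it; z points along the fingers, y is the line along which they close (so a half turn about z gives the same grasp; the last joint's range is limited). The gripper opens to 85 mm and grips with 20 to 120 N. Pads are 22 mm wide; open, the fingers measure 114 mm over their backs; the gripper's body (76 mm by 85 mm) begins 54 mm behind the grasp point. The pads swing forward as they close: fully open they stand 13 mm farther back than shut.
Start: joints at [0.998, 0.491, 1.559, -0, 1.092, -0.106], TCP at [0.281, 0.558, 0.239] pointing down, gripper open.
Joint ranges: [-3.1, 3.1], [-0.84, 2.19], [0.05, 2.79], [-1.13, 4.28], [0.06, 2.93], [-2.69, 2.69]. Speed limits (rad/s): [2.22, 2.22, 2.79, 3.14, 3.14, 3.14].

## Interface

Orientations are given as a unit quaternion [w, x, y, z].
In Python, from plant import bot gives the robot as it stands.
- The arm moves only by the shell command python3 -m pendant 'ROWS'. ROWS is text: rows parted by semicolons, each of 7 numbers parted by spaces: the shift along the world's x, y, z normalised to -1 to 1, where 1 is 0.02 m, then the turn, a rotation vector about the world's x, y, z normalised to -1 to 1, where 1 is 4 degrees, then the finger opening in mm, from 0 to 85.4. A call has 1 to 8 rows; each row shifts and turns the commanded pose from where the row before left it; what a row does not reach is not made up. A row lasts 1/8 s, in which the tool goes at most 62.5 mm and 10.7 degrees, less where a joint would pass 70% of its speed; a pose out of reach is approached as far as the arm can. A call with a number of a shift or a turn outside -1 to 1 is refused whole. A call with a gripper value outside its range is refused whole. The fingers move at their own pace and stop on an object; the grip force is fixed at half the most. Time passes only in rows, so rows that do not move let the fingers close. It gives the time, the measured TCP pose, the force, the opening and the grip force at its end, in the units of the state.
- bot.sense(): the state, without advancing time (a new reading comes with each control period).
- bot.camera(name): name is "side" or "top" or "wrist"; returns a dict with "pixels" (480x640x3 uint8, red, green, blue), "range_z" (480x640 float32, m along the optical axis (not along the pixel's ray), 0 where there is no reading), "fx", "fy", "cx", "cy" (pixels), "position" and "attitude" of the camera in the world. Camera axes: x right, y up, looking along -z (the intrinsics and any distortion apply to the point x, -y, -z); pixel columns grow to the right and rows downward; lengths in m; the calibration is good to about 2 mm. A picture is of the moment at which its call begins.
- bot.close_job(): hands the job in; it is judged then, once.
The state is a dict: "clock": time; "joint_pos": joint angles; "joint_vel": joint speeds; "tau": joint torques, N m; "tool_pos": TCP position; "ee_rot": TCP orientation; "contact_force": force on the tool from outside, world axes, zero at the start; "torque": the same for the moment, N m; "gripper_width": finger opening in m; "finger_force": force on a finger pad.
Only numpy, scipy, OpenCV 4.12 (cv2) and the standard library are available. Lean on these libraries where they do the work, as an engineer would, in place of code of your own. Each camera call takes 0.05 s, during which the arm holds its last target. There are 200 camera calls.

## Working session

There is one attempt and no reset: what is moved stays moved. The work goes in short steps, Python scripts to look and compute and a shell command to move; the robot and the scene stay as the last step left them, time stands still between calls to the robot, and variables do not carry over. Pictures are saved under pics/ and viewed, at most 10 in all, crops included, and the job is handed in when it is done.

```bash
mkdir -p pics; ls
cat > h.py <<'E'
import numpy as np, cv2
from scipy.spatial.transform import Rotation as R
from plant import bot
def rot(q): return R.from_quat([q[1],q[2],q[3],q[0]]).as_matrix()
def grab(n):
    c=bot.camera(n); return c
def pt(c,u,v,d=None):
    if d is None: d=c["range_z"][int(v),int(u)]
    p=np.array([(u-c["cx"])/c["fx"]*d,-(v-c["cy"])/c["fy"]*d,-d])
    return np.array(c["position"])+rot(c["attitude"])@p
def plane(c,u,v,z):
    o=np.array(c["position"]); r=pt(c,u,v,1.0)-o
    return o+r*(z-o[2])/r[2]
def cloud(c):
    v,u=np.mgrid[:480,:640]; d=c["range_z"]
    p=np.stack([(u-c["cx"])/c["fx"]*d,-(v-c["cy"])/c["fy"]*d,-d],-1)
    return p@rot(c["attitude"]).T+np.array(c["position"])
def save(n,im): cv2.imwrite("pics/"+n,im[...,::-1])
E
python3 - <<'E'
from h import *
s=bot.sense(); print(s)
for n in("top","side"):
    c=grab(n); save(n+"0.png",c["pixels"]); print({k:c[k] for k in c if k not in("pixels","range_z")})
    np.savez(n+"0.npz",**c)
E
```

```text
pics
{'clock': 0.0, 'joint_pos': array([ 9.98386674e-01,  4.91606467e-01,  1.55949696e+00, -6.68412817e-06,
        1.09167724e+00, -1.05604103e-01]), 'joint_vel': array([-9.06048873e-05,  1.31019206e-03, -1.25436047e-03, -1.25626748e-03,
        2.36969581e-03,  8.02075801e-04]), 'tau': array([ 1.30682787e-03, -6.18454027e+01, -2.61598563e+01, -1.97858583e-05,
        4.07751213e-03, -1.95962073e-07]), 'tool_pos': array([0.28112954, 0.55794407, 0.23868223]), 'ee_rot': array([-1.94740826e-04,  2.31287824e-01,  9.72885188e-01, -5.61183869e-04]), 'contact_force': array([0.45093426, 0.12825944, 0.01913566]), 'torque': array([0.01462551, 0.02045011, 0.01858152]), 'finger_force': 0.0, 'gripper_width': 0.08532792019736476}
{'fx': 480.0016175171893, 'fy': 480.0016175171893, 'cx': 317.18243759939037, 'cy': 236.8669910329106, 'position': array([0.35925522, 0.01070645, 1.47469845]), 'attitude': array([ 0.71171834,  0.05205785, -0.04397541, -0.69915173])}
{'fx': 451.4236753921836, 'fy': 451.4236753921836, 'cx': 321.60151477969316, 'cy': 238.21624965677458, 'position': array([ 0.40748005, -0.90962491,  0.91143396]), 'attitude': array([ 0.9044721 ,  0.42180326, -0.02315351, -0.05895881])}
```

View pics/top0.png

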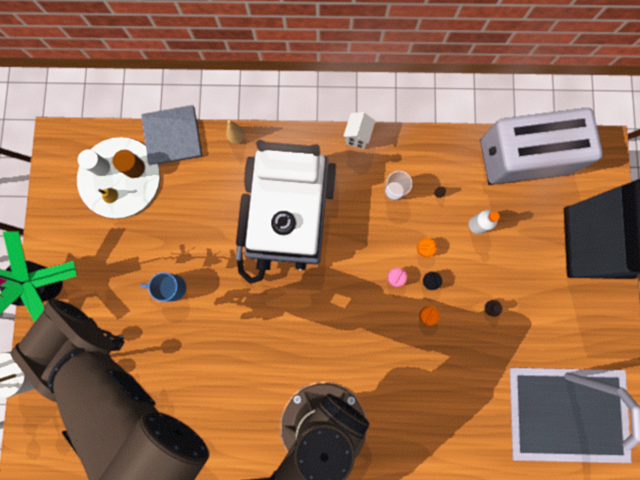

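View pics/side0.png

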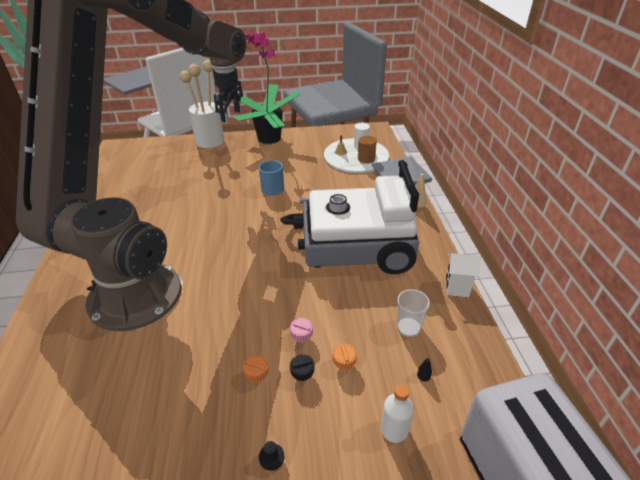

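The black candidates are the disc at top (432,281) / side (302,367), the object at top (493,308) / side (271,455), which has a stem and is the brush, and the small cone at top (440,192) / side (425,368), which is the jet. Only the first is a wide black disc with a rib, so it is the cap. The pink (397,278) and orange (427,247), (429,316) discs are look-alikes. I'll confirm with one enlarged crop and measure.

Run:
```python
from h import *
T=np.load("top0.npz"); S=np.load("side0.npz")
a=cv2.resize(T["pixels"][245:330,380:465],(400,400),interpolation=cv2.INTER_CUBIC)
b=cv2.resize(S["pixels"][345:390,280:325],(400,400),interpolation=cv2.INTER_CUBIC)
save("cap.png",np.hstack([a,b]))
for n,c,roi,zz in(("top",T,(262,300,415,450),.05),("side",S,(345,390,285,320),.05)):
    r0,r1,c0,c1=roi; P=cloud(c)[r0:r1,c0:c1]; im=c["pixels"][r0:r1,c0:c1]
    m=(im.max(-1)<70)&(P[...,2]>.035); p=P[m]; print(n,m.sum(),"median z",np.median(p[:,2]),p.min(0),p.max(0))
    q=P[m&(P[...,2]>.045)]; 
    (cc,rr)=cv2.minEnclosingCircle(q[:,:2].astype(np.float32)); print(cc,rr)
# neck
for n,c in(("top",T),("side",S)):
    P=cloud(c); m=(abs(P[...,2]-.178)<.006)&(np.hypot(P[...,0]-.6,P[...,1]-.12)<.2)
    r0,r1,c0,c1=(205,240,265,300) if n=="top" else (190,215,322,352)
    w=np.zeros_like(m); w[r0:r1,c0:c1]=1; q=P[m&w]; print(n,len(q),q.mean(0),q.min(0),q.max(0), cv2.minEnclosingCircle(q[:,:2].astype(np.float32)))
# steamer heading from white deck
P=cloud(T); m=(abs(P[...,2]-.15)<.008)&(T["pixels"].min(-1)>170); w=np.zeros_like(m); w[140:270,235:340]=1
print(cv2.minAreaRect(P[m&w][:,:2].astype(np.float32)))
```

```text
top 250 median z 0.050677638242219825 [ 0.35925522 -0.34056744  0.03531053] [0.45521906 0.01070645 1.47469845]
(0.3985130786895752, -0.164540097117424) 0.1796898990869522
side 445 median z 0.049214053132107916 [ 0.4049773  -0.90962491  0.03503246] [ 0.45700528 -0.29231159  0.91143396]
(0.42083990573883057, -0.6009682416915894) 0.309045672416687
top 134 [0.58004636 0.12223682 0.17958814] [0.55599108 0.09937828 0.17221221] [0.60412909 0.14630851 0.18393081] ((0.5801758766174316, 0.12261368334293365), 0.024904459714889526)
side 133 [0.57858992 0.11936345 0.17765209] [0.55355261 0.09190423 0.17203109] [0.60164195 0.14687392 0.18332557] ((0.5790256857872009, 0.11954125016927719), 0.02777796983718872)
((0.6402230262756348, 0.12043720483779907), (0.19484160840511322, 0.28089529275894165), 85.9330062866211)
```

View pics/cap.png

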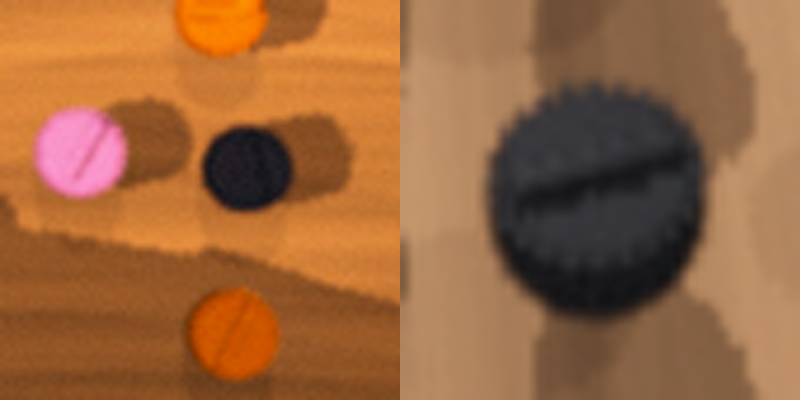

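The crop shows the black cap centred at top pixel (432,281) / side (302,367), with its rib running across the top. Pink and orange lie about 35 px (105 mm) away. On the way there I'll stop over the neck to look for the notches.

```bash
python3 -m pendant '0.5 -1 0.6 0 0 0 85;0.5 -1 0.6 0 0 0 85;0.5 -1 0.6 0 0 0 85;0.5 -1 0.6 0 0 0 85;0.5 -1 0.6 0 0 0 85;0.5 -1 0.4 0 0 0 85;0.5 -1 0.4 0 0 0 85;0.5 -1 0.4 0 0 0 85'
python3 -m pendant '0.5 -1 0.4 0 0 0 85;0.5 -1 0.4 0 0 0 85;0.5 -1 0.4 0 0 0 85;0.5 -1 0.4 0 0 0 85;0.5 -1 0.4 0 0 0 85;0.5 -1 0 0 0 0 85;0.5 -1 0 0 0 0 85;0.5 -1 0 0 0 0 85'
python3 -m pendant '0.5 -1 0 0 0 0 85;0.5 -1 0 0 0 0 85;0.5 -1 0 0 0 0 85;0.5 -1 0 0 0 0 85;0.5 -1 0 0 0 0 85;0.5 -1 0 0 0 0 85;0 0 0 0 0 0 85'
python3 - <<'E'
from h import *
c=grab("wrist"); save("w1.png",c["pixels"]); np.savez("w1.npz",**c); print(c["position"],rot(c["attitude"])@[0,0,-1])
T=np.load("top0.npz"); S=np.load("side0.npz")
# cap centre: dark blob centroid in top, at z=.05
for c,(r0,r1,c0,c1) in((T,(265,298,415,450)),(S,(345,390,285,322))):
    m=(c["pixels"][r0:r1,c0:c1].max(-1)<75).astype(np.uint8)
    m=cv2.morphologyEx(m,cv2.MORPH_OPEN,np.ones((5,5)))
    x,y,w,h=cv2.boundingRect(m); print(x+c0,y+r0,w,h, plane(c,c0+x+(w-1)/2,r0+y+(h-1)/2,.04), plane(c,c0+x+(w-1)/2,r0+y+(h-1)/2,.05))
print("pink",plane(T,397,278,.05))
E
```

```text
clock: 1.1
tool_pos: [0.3618, 0.3967, 0.3241]
ee_rot: [0.0, 0.231, 0.973, 0.0]
contact_force: [-0.3, -0.1, -0.6]
gripper_width: 0.0847
finger_force: 0.0
clock: 2.1
tool_pos: [0.4415, 0.2367, 0.3639]
ee_rot: [0.0, 0.231, 0.973, 0.0]
contact_force: [0.3, -0.0, -0.3]
gripper_width: 0.085
finger_force: 0.0
clock: 2.98
tool_pos: [0.5014, 0.1166, 0.3636]
ee_rot: [0.0, 0.232, 0.973, 0.0]
contact_force: [0.7, -0.3, 1.3]
gripper_width: 0.0851
finger_force: 0.0
[0.42622297 0.15453519 0.49805042] [ 0.29157914 -0.14731953 -0.94513415]
424 272 18 17 [ 0.43177549 -0.31624054  0.04      ] [ 0.43127001 -0.31396169  0.05      ]
291 356 23 25 [ 0.43121363 -0.3212952   0.04      ] [ 0.43094127 -0.32804648  0.05      ]
pink [ 0.43527946 -0.20936609  0.05      ]
```

View pics/w1.png

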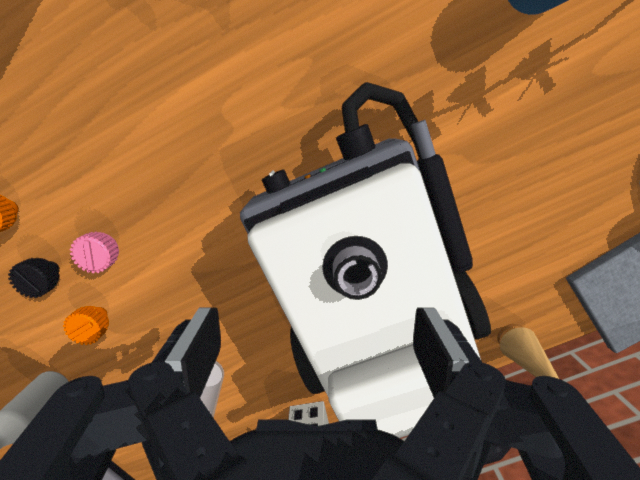

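The wrist view shows the neck at about (355,268), with the black cap at (35,278). I'll rectify the neck opening and sample brightness around r = 17.5 mm.

Run:
```python
from h import *
c=np.load("w1.npz"); P=cloud(c); im=c["pixels"]
def proj(X):
    p=(np.asarray(X)-c["position"])@rot(c["attitude"]); return np.stack([c["cx"]-c["fx"]*p[...,0]/p[...,2], c["cy"]+c["fy"]*p[...,1]/p[...,2]],-1)
m=(abs(P[...,2]-.178)<.005); w=np.zeros_like(m); w[225:310,315:395]=1
q=P[m&w]; print(len(q),q.mean(0),cv2.minEnclosingCircle(q[:,:2].astype(np.float32)),c["fx"])
cen=np.array(cv2.minEnclosingCircle(q[:,:2].astype(np.float32))[0])
g=np.linspace(-.035,.035,400); X,Y=np.meshgrid(cen[0]+g,cen[1]+g[::-1]); 
uv=proj(np.stack([X,Y,0*X+.178],-1)).astype(np.float32)
r=cv2.remap(im,uv[...,0],uv[...,1],cv2.INTER_CUBIC)
save("neck.png",np.hstack([r,cv2.resize(im[228:308,315:395],(400,400),interpolation=cv2.INTER_CUBIC)]))
```

```text
1090 [0.57913046 0.12405503 0.17893539] ((0.5796244144439697, 0.12397602945566177), 0.025128556415438652) 343.2381492590683
```

View pics/neck.png

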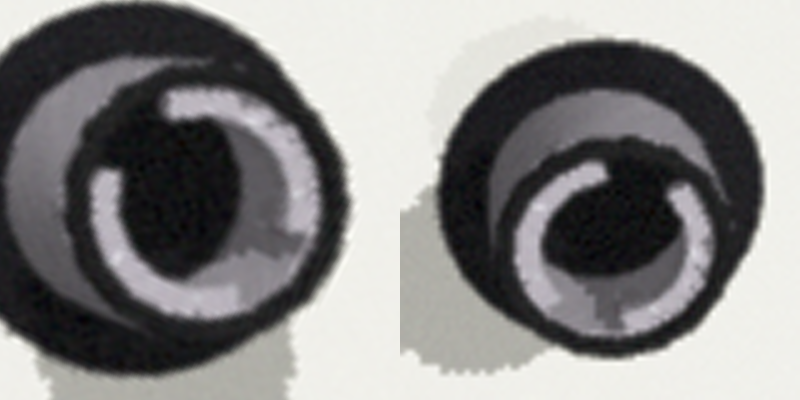

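The rectified crop (left; x right, y up, 400 px = 70 mm) has flange gaps centred near (128,128) and (275,270). So the notch line lies at about -43° in the world, which is -39° from the machine's x axis and within ±65°. Next I go over the cap.

```bash
python3 -m pendant '-0.16 -1 0 0 0 0 85;-0.16 -1 0 0 0 0.5 85;-0.16 -1 0 0 0 0.5 85;-0.16 -1 0 0 0 0.5 85;-0.16 -1 0 0 0 0.5 85;-0.16 -1 0 0 0 0.5 85;-0.16 -1 0 0 0 0.5 85;-0.16 -1 0 0 0 0.5 85'
python3 -m pendant '-0.16 -1 0 0 0 0.5 85;-0.16 -1 0 0 0 0.5 85;-0.16 -1 0 0 0 0.5 85;-0.16 -1 0 0 0 0.5 85;-0.16 -1 -0.7 0 0 0 85;-0.16 -1 -0.7 0 0 0 85;-0.16 -1 -0.7 0 0 0 85;-0.16 -1 -0.7 0 0 0 85'
python3 -m pendant '-0.16 -1 -0.7 0 0 0 85;-0.16 -1 -0.7 0 0 0 85;-0.16 -1 -0.7 0 0 0 85;-0.16 -1 -0.7 0 0 0 85;-0.16 -1 -0.7 0 0 0 85;-0.16 -0.75 -0.7 0 0 0 85;0 0 0 0 0 0 85;0 0 0 0 0 0 85'
python3 - <<'E'
from h import *
c=grab("wrist"); save("w2.png",c["pixels"]); np.savez("w2.npz",**c); print(c["position"])
P=cloud(c); im=c["pixels"]
m=(P[...,2]>.044)&(P[...,2]<.058)&(np.hypot(P[...,0]-.431,P[...,1]+.318)<.045)&(im.max(-1)<110)
q=P[m]; print(len(q),np.median(q,0),cv2.minEnclosingCircle(q[:,:2].astype(np.float32)))
rib=P[(P[...,2]>.0525)&m]; d=rib[:,:2]-rib[:,:2].mean(0); print(len(rib),rib.mean(0),cv2.minAreaRect(rib[:,:2].astype(np.float32)))
v,u=np.where(m); x0,x1,y0,y1=u.min()-15,u.max()+15,v.min()-15,v.max()+15; print(x0,y0,x1,y1)
cr=im[y0:y1,x0:x1]; save("w2c.png",cv2.resize(cr,None,fx=600/max(cr.shape),fy=600/max(cr.shape),interpolation=cv2.INTER_CUBIC))
E
```

```text
clock: 4.03
tool_pos: [0.4751, -0.0418, 0.3636]
ee_rot: [0.0, 0.11, 0.994, 0.0]
contact_force: [-0.7, -0.6, -0.5]
gripper_width: 0.0851
finger_force: 0.0
clock: 5.03
tool_pos: [0.4498, -0.2018, 0.3072]
ee_rot: [0.0, 0.041, 0.999, 0.0]
contact_force: [-0.4, 0.3, -0.5]
gripper_width: 0.0849
finger_force: 0.0
clock: 6.02
tool_pos: [0.4309, -0.3167, 0.2235]
ee_rot: [0.0, 0.041, 0.999, 0.0]
contact_force: [0.8, -0.7, 0.9]
gripper_width: 0.085
finger_force: 0.0
[ 0.34694387 -0.30978022  0.35797785]
2575 [ 0.4303339 -0.3151033  0.0498737] ((0.4319027066230774, -0.3152553141117096), 0.02802141383290291)
404 [ 0.43127361 -0.31527228  0.05470025] ((0.4318138659000397, -0.31528499722480774), (0.043791498988866806, 0.008065678179264069), 10.905808448791504)
274 172 363 260
```

View pics/w2c.png

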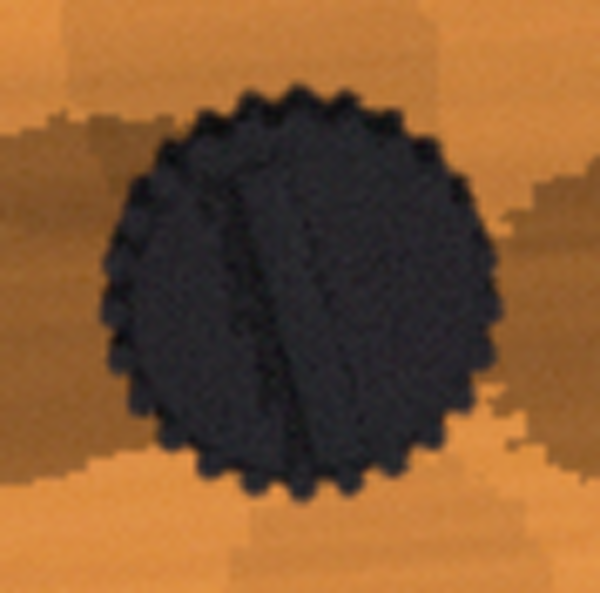

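Rib measured as 43.8 × 8.1 mm, top at 54.7 mm, centre (0.4318, -0.3153), line at +10.9°. This matches the description, so I'll grasp.

```bash
python3 -m pendant '0.05 0.08 -1 0 0 0 78;0 0 -1 0 0 0 78;0 0 -1 0 0 0 78;0 0 -1 0 0 0 78;0 0 -1 0 0 0 78;0 0 -1 0 0 0 78;0 0 -1 0 0 0 78;0 0 -1 0 0 0 78'
python3 -m pendant '0 0 -0.6 0 0 0 78;0 0 -0.4 0 0 0 78;0 0 -0.4 0 0 0 78;0 0 -0.25 0 0 0 78;0 0 0 0 0 0 70;0 0 0 0 0 0 62;0 0 0 0 0 0 50;0 0 0 0 0 0 40'
python3 -m pendant '0 0 0 0 0 0 40;0 0 0 0 0 0 40;0 0 0 0 0 0 40'
```

```text
clock: 7.08
tool_pos: [0.4324, -0.315, 0.0634]
ee_rot: [0.001, 0.041, 0.999, -0.0]
contact_force: [0.2, -0.6, -0.2]
gripper_width: 0.0778
finger_force: 0.0
clock: 8.07
tool_pos: [0.432, -0.3153, 0.031]
ee_rot: [0.0, 0.041, 0.999, -0.0]
contact_force: [-0.6, 0.9, 6.8]
gripper_width: 0.0526
finger_force: 61.6
clock: 8.45
tool_pos: [0.432, -0.3153, 0.031]
ee_rot: [0.0, 0.041, 0.999, -0.0]
contact_force: [-0.4, 1.0, 6.0]
gripper_width: 0.0524
finger_force: 61.6
```

```bash
python3 -m pendant '0 0 0.5 0 0 0 40;0 0 1 0 0 0 40;0 0 1 0 0 0 40;0 0 1 0 0 0 40;0 0 1 0 0 0 40;0 0 1 0 0 0 40;0.34 1 0.3 0 0 -0.6 40;0.34 1 0.3 0 0 -0.6 40'
python3 -m pendant '0.34 1 0.3 0 0 -0.6 40;0.34 1 0.3 0 0 -0.6 40;0.34 1 0.3 0 0 -0.6 40;0.34 1 0.3 0 0 -0.6 40;0.34 1 0.3 0 0 -0.6 40;0.34 1 0.3 0 0 -0.6 40;0.34 1 0.3 0 0 -0.6 40;0.34 1 0.3 0 0 -0.6 40'
python3 -m pendant '0.34 1 0.3 0 0 -0.6 40;0.34 1 0.3 0 0 -0.6 40;0.34 1 0.3 0 0 -0.6 40;0.34 1 0.3 0 0 -0.6 40;0.34 1 0.3 0 0 -0.6 40;0.34 1 0.3 0 0 -0.6 40;0.34 1 0.3 0 0 -0.6 40;0.34 1 0.3 0 0 -0.6 40'
python3 -m pendant '0.34 1 0.3 0 0 -0.6 40;0.34 1 0 0 0 -0.6 40;0.34 1 0 0 0 -0.6 40;0.26 0.95 0 0 0 -0.6 40;0 0 0 0 0 -0.3 40;0 0 0 0 0 0 40;0 0 0 0 0 0 40'
python3 - <<'E'
from h import *
c=grab("wrist"); save("w3.png",c["pixels"]); np.savez("w3.npz",**c); print(bot.sense()["torque"])
P=cloud(c); im=c["pixels"]; t=bot.sense()["tool_pos"]
near=(np.hypot(P[...,0]-t[0],P[...,1]-t[1])<.026)&(im.max(-1)<110)&(P[...,2]>t[2]+.01)&(P[...,2]<t[2]+.04)
z=P[near][:,2]; print(len(z),np.percentile(z-t[2],[5,25,50,75,95,99]))
h=np.percentile(z,99); m=near&(P[...,2]>t[2]+.022); print(m.sum(),cv2.minAreaRect(P[m][:,:2].astype(np.float32)),np.median(P[m][:,2]))
m=abs(P[...,2]-.178)<.004; m&=np.hypot(P[...,0]-.58,P[...,1]-.123)<.03
q=P[m]; print(len(q),q.min(0),q.max(0),cv2.minEnclosingCircle(q[:,:2].astype(np.float32)))
E
```

```text
clock: 9.45
tool_pos: [0.4454, -0.2748, 0.1533]
ee_rot: [0.0, 0.084, 0.996, -0.0]
contact_force: [0.2, 0.5, -1.6]
gripper_width: 0.0519
finger_force: 62.9
clock: 10.45
tool_pos: [0.4999, -0.1145, 0.2011]
ee_rot: [0.0, 0.249, 0.969, 0.0]
contact_force: [0.2, 0.2, -1.5]
gripper_width: 0.0522
finger_force: 62.8
clock: 11.45
tool_pos: [0.5541, 0.0454, 0.2491]
ee_rot: [0.0, 0.407, 0.913, 0.0]
contact_force: [-0.0, -0.6, -1.6]
gripper_width: 0.0521
finger_force: 62.8
clock: 12.32
tool_pos: [0.5797, 0.1231, 0.2545]
ee_rot: [0.0, 0.491, 0.871, -0.0]
contact_force: [0.1, -0.7, -0.4]
gripper_width: 0.0523
finger_force: 62.8
[-0.01336126  0.0327506   0.05330664]
11395 [0.0174845  0.01841233 0.01890386 0.01955    0.02405094 0.02464342]
2007 ((0.5869888663291931, 0.13117912411689758), (0.02999080717563629, 0.04461756348609924), 46.874488830566406) 0.2782128330546176
1614 [0.5552641  0.10511891 0.17400596] [0.60389053 0.14842863 0.18199962] ((0.5795722603797913, 0.12483101338148117), 0.02478768117725849)
```

View pics/w3.png

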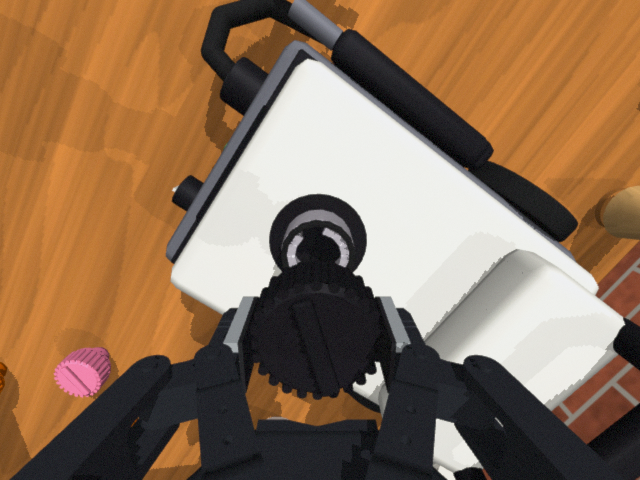

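The picture shows the cap in the jaws at (315,335), its rib running from (300,305) to (330,385), and the neck at (318,240) with a notch gap near its far side. I'll measure the rib and notch angles from this image.

Run:
```python
from h import *
c=np.load("w3.npz"); P=cloud(c); im=c["pixels"]; t=np.array([.5797,.1231,.2545])
m=(abs(P[...,2]-(t[2]+.0242))<.0018)&(np.hypot(P[...,0]-t[0],P[...,1]-t[1])<.024)&(im.max(-1)<110)
m=cv2.morphologyEx(m.astype(np.uint8),cv2.MORPH_OPEN,np.ones((3,3)))
n,l,st,ce=cv2.connectedComponentsWithStats(m); i=1+st[1:,4].argmax(); q=P[l==i]; print(st[i],q.mean(0),cv2.minAreaRect(q[:,:2].astype(np.float32)))
for f,cen in(("w1",(.5796,.124)),("w3",(.5796,.1246))):
    c=np.load(f+".npz"); g=cv2.cvtColor(c["pixels"],cv2.COLOR_RGB2GRAY)
    a=np.radians(np.arange(0,360,4)); out=[]
    for r in(.0165,.0175,.0185):
        X=np.stack([cen[0]+r*np.cos(a),cen[1]+r*np.sin(a),0*a+.178],-1)
        p=(X-c["position"])@rot(c["attitude"]); u=c["cx"]-c["fx"]*p[:,0]/p[:,2]; v=c["cy"]+c["fy"]*p[:,1]/p[:,2]
        out.append(cv2.remap(g,u.astype(np.float32)[None],v.astype(np.float32)[None],1)[0])
    print(f,[(int(x),int(y)) for x,y in zip(np.degrees(a),np.median(out,0))])
```

```text
[ 292  301   47   96 1874] [0.57865005 0.12421058 0.27822995] ((0.579571008682251, 0.12318877875804901), (0.00802447460591793, 0.044531457126140594), 46.737403869628906)
w1 [(0, 175), (4, 194), (8, 178), (12, 181), (16, 182), (20, 180), (24, 177), (28, 183), (32, 177), (36, 181), (40, 180), (44, 177), (48, 169), (52, 194), (56, 198), (59, 186), (64, 168), (68, 178), (72, 181), (76, 183), (80, 184), (84, 179), (88, 181), (92, 183), (96, 183), (100, 182), (104, 180), (108, 131), (112, 80), (116, 35), (119, 24), (124, 14), (128, 20), (132, 17), (136, 18), (140, 20), (144, 19), (148, 18), (152, 18), (156, 24), (160, 48), (164, 141), (168, 175), (172, 179), (176, 180), (180, 178), (184, 182), (188, 174), (192, 181), (196, 182), (200, 181), (204, 179), (208, 181), (212, 190), (216, 192), (220, 183), (224, 181), (228, 182), (232, 180), (236, 182), (239, 183), (244, 181), (248, 181), (252, 182), (256, 180), (260, 181), (264, 185), (268, 183), (272, 183), (276, 183), (280, 183), (284, 180), (288, 180), (292, 161), (296, 140), (300, 137), (304, 137), (308, 137), (312, 139), (316, 135), (320, 1
[... 422 characters left out ...]
(112, 29), (116, 18), (119, 18), (124, 16), (128, 20), (132, 23), (136, 22), (140, 21), (144, 21), (148, 21), (152, 23), (156, 45), (160, 82), (164, 122), (168, 174), (172, 180), (176, 176), (180, 166), (184, 170), (188, 178), (192, 178), (196, 178), (200, 180), (204, 178), (208, 177), (212, 182), (216, 199), (220, 186), (224, 180), (228, 179), (232, 174), (236, 146), (239, 39), (244, 16), (248, 23), (252, 21), (256, 25), (260, 21), (264, 20), (268, 21), (272, 23), (276, 21), (280, 24), (284, 19), (288, 23), (292, 21), (296, 24), (300, 25), (304, 20), (308, 20), (312, 23), (316, 23), (320, 24), (324, 20), (328, 18), (332, 23), (336, 22), (340, 21), (344, 23), (348, 18), (352, 20), (356, 22)]
```

Rib at -43.3° and notches at -43.7°, so they are already aligned. I'll shift 1.4 mm in y and descend slowly.

```bash
python3 -m pendant '0 0.07 0 0 0 0 40;0 0 -0.6 0 0 0 40;0 0 -0.6 0 0 0 40;0 0 -0.5 0 0 0 40;0 0 -0.4 0 0 0 40;0 0 -0.3 0 0 0 40;0 0 -0.2 0 0 0 40;0 0 -0.15 0 0 0 40'
python3 -m pendant '0 0 -0.05 0 0 0 40;0 0 -0.05 0 0 0 40;0 0 -0.05 0 0 0 40;0 0 -0.05 0 0 0 40;0 0 0 0 0 0 40'
```

```text
clock: 13.38
tool_pos: [0.5799, 0.1252, 0.1992]
ee_rot: [0.0, 0.49, 0.871, 0.0]
contact_force: [0.2, 0.6, -2.3]
gripper_width: 0.0525
finger_force: 62.8
clock: 14.0
tool_pos: [0.5798, 0.1252, 0.1953]
ee_rot: [0.0, 0.49, 0.871, 0.0]
contact_force: [-0.5, 0.2, -1.2]
gripper_width: 0.0522
finger_force: 62.8
```

```bash
python3 -m pendant '0 0 -0.05 0 0 0 40;0 0 -0.05 0 0 0 40;0 0 0 0 0 0 40'
python3 -m pendant '0 0 -0.05 0 0 0 40;0 0 -0.05 0 0 0 40;0 0 0 0 0 0 40'
```

```text
clock: 14.38
tool_pos: [0.5798, 0.1252, 0.1932]
ee_rot: [-0.0, 0.49, 0.871, -0.0]
contact_force: [0.6, 0.1, -1.7]
gripper_width: 0.0525
finger_force: 62.8
clock: 14.75
tool_pos: [0.5798, 0.1252, 0.1912]
ee_rot: [-0.0, 0.49, 0.871, 0.0]
contact_force: [0.2, 0.3, -0.8]
gripper_width: 0.0523
finger_force: 62.8
```

Lugs are through the notches with no resistance. Next I press onto the gasket.

```bash
python3 -m pendant '0 0 -0.05 0 0 0 40;0 0 -0.05 0 0 0 40;0 0 0 0 0 0 40;0 0 0 0 0 0 40'
python3 -m pendant '0 0 -0.05 0 0 0 40;0 0 0 0 0 0 40;0 0 0 0 0 0 40'
python3 -m pendant '0 0 -0.03 0 0 0 40;0 0 0 0 0 0 40;0 0 0 0 0 0 40'
```

```text
clock: 15.25
tool_pos: [0.5799, 0.1251, 0.1895]
ee_rot: [0.0, 0.491, 0.871, 0.0]
contact_force: [-0.6, -0.2, 0.9]
gripper_width: 0.0524
finger_force: 62.9
clock: 15.62
tool_pos: [0.5799, 0.1252, 0.1884]
ee_rot: [0.0, 0.49, 0.871, 0.0]
contact_force: [-0.4, -0.0, 3.9]
gripper_width: 0.0525
finger_force: 63.0
clock: 16.0
tool_pos: [0.5799, 0.1251, 0.1878]
ee_rot: [0.0, 0.49, 0.871, 0.0]
contact_force: [-0.6, -0.7, 4.3]
gripper_width: 0.0524
finger_force: 63.1
```

```bash
python3 -m pendant '0 0 -0.02 0 0 0 40;0 0 0 0 0 -0.3 40;0 0 0 0 0 -0.5 40;0 0 0 0 0 -0.5 40;0 0 0 0 0 -0.5 40;0 0 0 0 0 -0.5 40;0 0 0 0 0 -0.5 40;0 0 0 0 0 0 40'; python3 -c "
from h import *; print(bot.sense()['torque'])"
python3 -m pendant '0 0 0 0 0 -0.5 40;0 0 0 0 0 -0.5 40;0 0 0 0 0 -0.5 40;0 0 0 0 0 -0.5 40;0 0 0 0 0 -0.5 40;0 0 0 0 0 -0.5 40;0 0 0 0 0 -0.5 40;0 0 0 0 0 0 40'; python3 -c "
from h import *; print(bot.sense()['torque'])"
```

```text
clock: 17.0
tool_pos: [0.58, 0.1252, 0.1874]
ee_rot: [0.0, 0.573, 0.819, 0.0]
contact_force: [0.2, 0.1, 4.4]
gripper_width: 0.0523
finger_force: 63.2
[ 0.10525528 -0.09660679  0.06323385]
clock: 18.0
tool_pos: [0.5798, 0.1252, 0.1873]
ee_rot: [0.0, 0.669, 0.743, 0.0]
contact_force: [-0.2, 0.0, 4.7]
gripper_width: 0.0524
finger_force: 63.3
[-0.01669585 -0.01812587  0.0828699 ]
```

```bash
t(){ python3 -c "
from h import *; print('Tz',bot.sense()['torque'][2].round(3))"; }
python3 -m pendant '0 0 0 0 0 -0.5 40;0 0 0 0 0 -0.5 40;0 0 0 0 0 -0.5 40;0 0 0 0 0 -0.5 40;0 0 0 0 0 -0.5 40;0 0 0 0 0 -0.5 40;0 0 0 0 0 -0.5 40;0 0 0 0 0 -0.5 40'|grep -E 'rot|pos|con';t
python3 -m pendant '0 0 0 0 0 -0.5 40;0 0 0 0 0 -0.5 40;0 0 0 0 0 -0.5 40;0 0 0 0 0 -0.5 40'|grep -E 'rot|pos|con';t
python3 -m pendant '0 0 0 0 0 -0.5 40;0 0 0 0 0 -0.5 40;0 0 0 0 0 -0.5 40'|grep -E 'rot|pos|con';t
python3 -m pendant '0 0 0 0 0 -0.5 40;0 0 0 0 0 -0.5 40'|grep -E 'rot|pos|con';t
python3 -m pendant '0 0 0 0 0 -0.5 40;0 0 0 0 0 -0.5 40'|grep -E 'rot|pos|con';t
```

```text
tool_pos: [0.5799, 0.1251, 0.1873]
ee_rot: [0.0, 0.766, 0.642, 0.0]
contact_force: [0.4, 0.9, 4.8]
Tz -0.01
tool_pos: [0.5799, 0.1252, 0.1874]
ee_rot: [0.0, 0.809, 0.587, 0.0]
contact_force: [0.8, -0.4, 4.1]
Tz 0.038
tool_pos: [0.5798, 0.1251, 0.1873]
ee_rot: [0.0, 0.839, 0.544, -0.0]
contact_force: [-0.2, 0.2, 4.8]
Tz 0.096
tool_pos: [0.5799, 0.1251, 0.1873]
ee_rot: [0.0, 0.858, 0.514, 0.0]
contact_force: [-0.0, 0.2, 4.9]
Tz 0.133
tool_pos: [0.5799, 0.1252, 0.1873]
ee_rot: [0.0, 0.875, 0.484, -0.0]
contact_force: [0.2, -0.0, 5.7]
Tz 0.087
```

```bash
t(){ python3 -c "
from h import *; s=bot.sense();print('turned',(2*np.degrees(np.arctan2(s['ee_rot'][1],s['ee_rot'][2]))-58.7).round(1),'Tz',s['torque'][2].round(3),'Fz',s['contact_force'][2].round(1))"; }
python3 -m pendant '0 0 0 0 0 -0.5 40' >/dev/null;t
python3 -m pendant '0 0 0 0 0 -0.5 40' >/dev/null;t
python3 -m pendant '0 0 0 0 0 -0.5 40' >/dev/null;t
python3 -m pendant '0 0 0 0 0 -0.5 40' >/dev/null;t
python3 -m pendant '0 0 0 0 0 -0.5 40' >/dev/null;t
python3 -m pendant '0 0 0 0 0 -0.5 40' >/dev/null;t
python3 -m pendant '0 0 0 0 0 -0.5 40' >/dev/null;t
python3 -m pendant '0 0 0 0 0 -0.5 40' >/dev/null;t
python3 -m pendant '0 0 0 0 0 -0.5 40' >/dev/null;t
python3 -m pendant '0 0 0 0 0 -0.5 40' >/dev/null;t
```

```text
turned 65.4 Tz 0.106 Fz 5.3
turned 67.4 Tz 0.104 Fz 4.8
turned 69.4 Tz 0.072 Fz 4.7
turned 71.4 Tz 0.103 Fz 3.6
turned 73.4 Tz 0.111 Fz 4.3
turned 75.4 Tz 0.134 Fz 5.1
turned 77.4 Tz 0.277 Fz 3.3
turned 79.4 Tz -0.064 Fz 3.3
turned 81.4 Tz 0.005 Fz 3.9
turned 83.4 Tz 0.007 Fz 2.9
```

```bash
t(){ python3 -c "
from h import *; s=bot.sense();print('turned',(2*np.degrees(np.arctan2(s['ee_rot'][1],s['ee_rot'][2]))-58.7).round(1),'Tz',s['torque'][2].round(3),'Fz',s['contact_force'][2].round(1),s['joint_pos'][5].round(2))"; }
python3 -m pendant '0 0 0 0 0 -0.5 40' >/dev/null;t
python3 -m pendant '0 0 0 0 0 -0.5 40' >/dev/null;t
python3 -m pendant '0 0 0 0 0 -0.5 40' >/dev/null;t
python3 -m pendant '0 0 0 0 0 -0.5 40' >/dev/null;t
python3 -m pendant '0 0 0 0 0 -0.5 40' >/dev/null;t
python3 -m pendant '0 0 0 0 0 -0.5 40' >/dev/null;t
python3 -m pendant '0 0 0 0 0 -0.5 40' >/dev/null;t
python3 -m pendant '0 0 0 0 0 -0.5 40' >/dev/null;t
python3 -m pendant '0 0 0 0 0 -0.5 40' >/dev/null;t
python3 -m pendant '0 0 0 0 0 -0.5 40' >/dev/null;t
```

```text
turned 85.4 Tz 0.059 Fz 3.6 1.05
turned 87.4 Tz 0.121 Fz 3.2 1.08
turned 89.4 Tz 0.096 Fz 4.0 1.11
turned 91.4 Tz 0.117 Fz 2.9 1.15
turned 93.4 Tz 0.176 Fz 3.4 1.18
turned 95.4 Tz 0.224 Fz 3.4 1.22
turned 97.4 Tz -0.054 Fz 5.3 1.25
turned 99.4 Tz -0.03 Fz 4.5 1.29
turned 101.4 Tz 0.006 Fz 4.8 1.32
turned 103.4 Tz 0.065 Fz 5.5 1.36
```

Clicks came at about 78° and 97°. I'll take one more for margin either way.

```bash
t(){ python3 -c "
from h import *; s=bot.sense();print('turned',(2*np.degrees(np.arctan2(s['ee_rot'][1],s['ee_rot'][2]))-58.7).round(1),'Tz',s['torque'][2].round(3),'Fz',s['contact_force'][2].round(1),s['joint_pos'][5].round(2))"; }
python3 -m pendant '0 0 0 0 0 -0.5 40' >/dev/null;t
python3 -m pendant '0 0 0 0 0 -0.5 40' >/dev/null;t
python3 -m pendant '0 0 0 0 0 -0.5 40' >/dev/null;t
python3 -m pendant '0 0 0 0 0 -0.5 40' >/dev/null;t
python3 -m pendant '0 0 0 0 0 -0.5 40' >/dev/null;t
python3 -m pendant '0 0 0 0 0 -0.5 40' >/dev/null;t
python3 -m pendant '0 0 0 0 0 -0.5 40' >/dev/null;t
python3 -m pendant '0 0 0 0 0 -0.5 40' >/dev/null;t
python3 -m pendant '0 0 0 0 0 0 40;0 0 0 0 0 0 40'
python3 - <<'E'
from h import *
c=grab("wrist"); P=cloud(c); im=c["pixels"]; t=bot.sense()["tool_pos"]
m=(abs(P[...,2]-(t[2]+.0242))<.0018)&(np.hypot(P[...,0]-t[0],P[...,1]-t[1])<.024)&(im.max(-1)<110)
m=cv2.morphologyEx(m.astype(np.uint8),cv2.MORPH_OPEN,np.ones((3,3)))
n,l,st,ce=cv2.connectedComponentsWithStats(m); i=1+st[1:,4].argmax(); q=P[l==i]; print(st[i],q.mean(0),cv2.minAreaRect(q[:,:2].astype(np.float32)))
E
```

```text
turned 105.4 Tz 0.057 Fz 3.6 1.39
turned 107.4 Tz 0.123 Fz 4.3 1.43
turned 109.4 Tz 0.104 Fz 5.5 1.46
turned 111.4 Tz 0.187 Fz 5.7 1.5
turned 113.4 Tz 0.18 Fz 4.3 1.53
turned 115.4 Tz -0.027 Fz 5.0 1.57
turned 117.4 Tz 0.163 Fz 3.7 1.6
turned 119.4 Tz 0.256 Fz 3.6 1.64
clock: 24.12
tool_pos: [0.5799, 0.1252, 0.1873]
ee_rot: [0.0, 1.0, 0.017, -0.0]
contact_force: [5.3, 0.5, 5.2]
gripper_width: 0.0524
finger_force: 63.5
[ 292  301   47   96 1859] [0.58134872 0.12537064 0.21100159] ((0.5797721743583679, 0.12492872774600983), (0.04440202936530113, 0.00810075644403696), 17.67731285095215)
```

The rib has turned 119°, so it did not slip in the jaws, and there have been three clicks. Now I release, rise and check.

```bash
python3 -m pendant '0 0 0 0 0 0 40;0 0 0 0 0 0 55;0 0 0 0 0 0 60;0 0 0 0 0 0 70;0 0 0 0 0 0 75;0 0 0 0 0 0 75'
python3 -m pendant '0 0 0.2 0 0 0 75;0 0 0.5 0 0 0 75;0 0 1 0 0 0 75;0 0 1 0 0 0 75;0 0 1 0 0 0 75;0 0 1 0 0 0 75;0 0 1 0 0 0 75;0 0 1 0 0 0 75'
python3 -m pendant '0 0 0 0 0 0 75;0 0 0 0 0 0 75'
python3 - <<'E'
from h import *
c=grab("wrist"); save("w4.png",c["pixels"]); P=cloud(c); im=c["pixels"]
m=(P[...,2]>.2085)&(P[...,2]<.217)&(np.hypot(P[...,0]-.58,P[...,1]-.1246)<.03)&(im.max(-1)<110)
n,l,st,ce=cv2.connectedComponentsWithStats(m.astype(np.uint8)); i=1+st[1:,4].argmax(); q=P[l==i]; print(st[i],q.mean(0),cv2.minAreaRect(q[:,:2].astype(np.float32)))
m=(P[...,2]>.203)&(P[...,2]<.2085)&(np.hypot(P[...,0]-.58,P[...,1]-.1246)<.03)&(im.max(-1)<110); q=P[m]
A=np.c_[q[:,:2],np.ones(len(q))]; print("tilt",np.linalg.lstsq(A,q[:,2],rcond=None)[0],np.median(q[:,2]))
E
```

```text
clock: 24.92
tool_pos: [0.5798, 0.1251, 0.1873]
ee_rot: [0.0, 1.0, 0.018, -0.0]
contact_force: [0.2, -0.3, -0.2]
gripper_width: 0.0753
finger_force: 0.0
clock: 25.92
tool_pos: [0.5797, 0.1251, 0.3228]
ee_rot: [0.0, 1.0, 0.018, 0.0]
contact_force: [-0.0, 0.8, -0.1]
gripper_width: 0.0749
finger_force: 0.0
clock: 26.18
tool_pos: [0.5796, 0.1251, 0.3208]
ee_rot: [0.0, 1.0, 0.018, -0.0]
contact_force: [-0.7, -0.6, -0.6]
gripper_width: 0.0751
finger_force: 0.0
[305 210  24  56 606] [0.5810768  0.12511846 0.21205764] ((0.5801358819007874, 0.12534819543361664), (0.044153012335300446, 0.009662141092121601), 17.61467933654785)
tilt [-0.00822554 -0.00024128  0.21188353] 0.20715690314902974
```

View pics/w4.png

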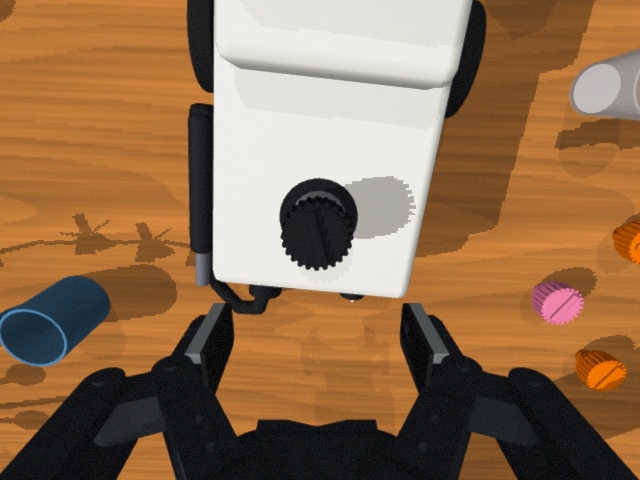

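The cap sits upright on the neck at (318,232). Its rib top is at 0.212, about 1.5 mm off the rim, so the flange is holding it. The grip has turned only 119°, while stop plus three teeth comes to about 125°. The plug may have kicked back about 6° at the last click, so I'll regrip and turn it gently on to about 127°. The next click is not due until about 135°.

```bash
t(){ python3 -c "
from h import *; s=bot.sense();a=2*np.degrees(np.arctan2(s['ee_rot'][1],s['ee_rot'][2]));print('turned',((a-58.7)%360).round(1),'T',s['torque'].round(3),'F',s['contact_force'].round(1))"; }
python3 -m pendant '0 0 -1 0 0 0 75;0 0 -1 0 0 0 75;0 0 -1 0 0 0 75;0 0 -1 0 0 0 75;0 0 -1 0 0 0 75;0 0 -0.8 0 0 0 75;0 0 -0.5 0 0 0 75;0 0 -0.35 0 0 0 75'|grep pos
python3 -m pendant '0 0 0 0 0 0 62;0 0 0 0 0 0 50;0 0 0 0 0 0 40;0 0 0 0 0 0 40;0 0 -0.05 0 0 0 40;0 0 0 0 0 0 40';t
python3 -m pendant '0 0 0 0 0 -0.4 40' >/dev/null;t
python3 -m pendant '0 0 0 0 0 -0.4 40' >/dev/null;t
python3 -m pendant '0 0 0 0 0 -0.4 40' >/dev/null;t
python3 -m pendant '0 0 0 0 0 -0.4 40' >/dev/null;t
python3 -m pendant '0 0 0 0 0 -0.3 40' >/dev/null;t
python3 -m pendant '0 0 0 0 0 0 40' >/dev/null;t
```

```text
tool_pos: [0.5799, 0.1252, 0.1879]
clock: 27.98
tool_pos: [0.5801, 0.1252, 0.1877]
ee_rot: [0.0, 1.0, 0.018, 0.0]
contact_force: [-0.6, -1.4, 6.4]
gripper_width: 0.052
finger_force: 62.2
turned 119.2 T [-0.168  0.094 -0.001] F [-0.6 -1.4  6.4]
turned 120.9 T [-0.164  0.086 -0.024] F [-1.2 -0.4  5.5]
turned 122.5 T [-0.198  0.119  0.068] F [-0.3 -0.6  4.7]
turned 124.1 T [-0.226  0.122 -0.017] F [-1.3 -0.8  4.5]
turned 125.7 T [-0.204  0.041  0.078] F [-0.3 -1.3  4.5]
turned 126.9 T [-0.206 -0.08   0.099] F [-0.1 -1.5  5.7]
turned 126.9 T [-0.179  0.033  0.034] F [-0.  -0.6  5.1]
```

```bash
t(){ python3 -c "
from h import *; s=bot.sense();a=2*np.degrees(np.arctan2(s['ee_rot'][1],s['ee_rot'][2]));print('turned',((a-58.7)%360).round(1),'T',s['torque'].round(3))"; }
python3 -m pendant '0 0 0 0 0 -0.3 40' >/dev/null;t
python3 -m pendant '0 0 0 0 0 -0.3 40' >/dev/null;t
python3 -m pendant '0 0 0 0 0 0 40' >/dev/null;t
python3 -m pendant '0 0 0 0 0 0 50;0 0 0 0 0 0 58;0 0 0 0 0 0 68;0 0 0 0 0 0 75;0 0 0 0 0 0 75'
python3 -m pendant '0 0 0.2 0 0 0 75;0 0 0.5 0 0 0 75;0 0 1 0 0 0 75;0 0 1 0 0 0 75;0 0 1 0 0 0 75;0 0 1 0 0 0 75;0 0 1 0 0 0 75;0 0 1 0 0 0 75'
python3 -m pendant '0 0 0 0 0 0 75;0 0 0 0 0 0 75'
python3 - <<'E'
from h import *
c=grab("wrist"); P=cloud(c); im=c["pixels"]
m=(P[...,2]>.2095)&(P[...,2]<.217)&(np.hypot(P[...,0]-.58,P[...,1]-.1246)<.03)&(im.max(-1)<110)
n,l,st,ce=cv2.connectedComponentsWithStats(m.astype(np.uint8)); i=1+st[1:,4].argmax(); q=P[l==i]; print(st[i],q.mean(0),cv2.minAreaRect(q[:,:2].astype(np.float32)))
E
```

```text
turned 128.1 T [-0.361 -0.173  0.087]
turned 129.3 T [-0.409 -0.333  0.095]
turned 129.3 T [-0.381 -0.256  0.093]
clock: 29.72
tool_pos: [0.5798, 0.1252, 0.1872]
ee_rot: [0.0, 0.998, -0.069, -0.0]
contact_force: [0.2, 1.3, -0.6]
gripper_width: 0.075
finger_force: 0.0
clock: 30.72
tool_pos: [0.5798, 0.1252, 0.3229]
ee_rot: [-0.0, 0.998, -0.069, 0.0]
contact_force: [-0.8, -0.6, 0.2]
gripper_width: 0.0747
finger_force: 0.0
clock: 30.98
tool_pos: [0.5796, 0.1251, 0.3209]
ee_rot: [0.0, 0.998, -0.069, -0.0]
contact_force: [0.4, 0.6, -0.2]
gripper_width: 0.075
finger_force: 0.0
[303 210  27  55 597] [0.58164843 0.12484815 0.21216629] ((0.5809096097946167, 0.12487496435642242), (0.044171884655952454, 0.008226979523897171), 10.747724533081055)
```

The rib now lies 126° on from where it entered, which is 65° to the stop plus three teeth, within 1°. The cap is held down under the flange and the gripper is clear, so I'll hand in.

```bash
python3 -c "
from plant import bot
print(bot.close_job())"
```

```text
the job is handed in; nothing more can be done
None
```

I handed the job in at about 31 s without getting a verdict back: the cap is on the neck, released and held under the flange, and its 126° of turn matches the 65° stop plus three ratchet clicks, though I couldn't see the plug at its stop directly.

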